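Seat the switch-box cover and show its rear catch in the inspection mirror

ROBOT

A 7-joint arm with a two-finger parallel gripper is mounted at the origin on a cart in front of the work surface, level with it; the furniture and walls round the work are solid. World frame = base frame: x ahead of the robot, y to its left, z up, the work surface at z = 0. Lengths are in m, angles in rad, forces in N, time in s.
With the tool pointing down it reaches from about 0.4 to 0.875 m from the base axis. Payload 6.5 kg.
Tool frame: the origin (TCP) lies at the very end of the fingers, on their centre line; the grasp point (between the pads) lies 19 mm behind it; z points along the fingers, y is the line along which they close (so a half turn about z gives the same grasp; the last joint's range is limited). The gripper opens to 88 mm and grips with 3 to 60 N. Pads are 18 mm wide; open, the fingers measure 123 mm over their backs; the gripper's body (75 mm by 187 mm) begins 45 mm behind the grasp point.
Start: joints at [0.679, 0.536, -0.004, 1.538, 0.003, 1.067, -0.071], TCP at [0.478, -0.441, 0.201] pointing down, gripper open.
Joint ranges: [-2.7, 2.7], [-0.37, 2.16], [-1.27, 1.26], [0.24, 2.4], [-1.31, 4.45], [0.19, 1.91], [-2.76, 2.76]. Speed limits (rad/s): [2.39, 2.39, 3.14, 3.14, 3.14, 3.14, 3.14].

INTERFACE

Orientations are given as a rotation vector (axis times angle).
In Python, from cell import bot, cams gives the robot as it stands. Calls block until the motion is done:
- bot.move_ptp(position, orientation): joint-space move of the TCP to a pose.
- bot.move_linear(position, rot=None, rate=0.15): straight line of the TCP; rot=None keeps the orientation; rate is the mean speed in m/s.
- bot.goto_joints(angles): joint-space move.
- bot.grip(opening, grasp_force=None): finger opening in m; grasp_force is the grip in N (None keeps the last); returns when the fingers have stopped.
- bot.hold(seconds).
- bot.inverse_kinematics(position, orientation): joint angles nearest the present ones, or None.
- cams.camera(name): name is "side" or "top" or "wrist"; returns (picture, depth): 480x640x3 uint8, blue, green, red; 480x640 float32, m along the optical axis (not along the pixel's ray), 0 where there is no reading.
- cams.calibration(name): a dict with "vfov" (degrees; the focal length in pixels is half the picture's height over the tangent of half this angle, whatever the lens; pixels are square), "cx", "cy" (the principal point, pixels), "origin" and "orientation" of the camera in the world. Camera axes: x right, y down, z forward; pixel columns grow to the right and rows downward; lengths in m; the calibration is good to about 2 mm. A picture is of the moment at which its call begins: read the wrist's pose just before it. calibration takes no time and is no camera call; for the wrist camera it gives the pose at the moment of the call.
A pose or a line that the arm cannot do raises bot.MotionError and nothing moves.
- bot.finish_job(): hands the job in; it is judged then, once.
Trained networks look in the newest picture that a camera, given by its name, has taken for a name from the list of things; names that differ only in an ending like _2 or _b are one class to them, and where a whole thing is asked for, a point or a joint stands for the part that bears it (a point fixed in the world has none). Each returns a list of dicts, best first, with "score" (0 to 1); they miss things now and then, are a little off and sometimes report something else, mostly with a low value. They report only what shows in the picture. A call takes as long as a camera call.
- cams.find_in(camera, thing): "xyz" ([x, y, z] in m, in world coordinates, good to about 4 mm: the middle of the surface that is visible of it).
Readings, each from a call of its own:
- bot.current_t(): time.
- bot.current_qpos(): joint angles.
- bot.current_joint_vel(): joint speeds.
- bot.current_tau(): joint torques, N m.
- bot.current_position(): TCP position.
- bot.current_ee_rot(): TCP orientation.
- bot.current_wrist_force(): force on the tool from outside, world axes, zero at the start.
- bot.current_ft_torque(): the same for the moment, N m.
- bot.current_grip_width(): finger opening in m.
- bot.current_grip_force(): force on a finger pad.
Only numpy, scipy, OpenCV 4.12 (cv2) and the standard library are available. Lean on these libraries where they do the work, as an engineer would, in place of code of your own. Each camera call takes 0.05 s, during which the arm holds its last target. There are 200 camera calls.

TASK

Press the white cover of the switch box down until it is fully home. Then take the inspection mirror by its red ball knob, keeping off the glass, and tilt it until the red mark on the hidden back of the cover stands in the middle of the bench camera's picture; finish while still holding the mirror steady at that angle, because it springs back upright when let go. Leave the other things on the bench alone.

Things in the scene. Friction and masses are not known exactly. Their poses are not given: they have to be found in the camera images.
- board: Aluminium inspection board, 150 x 450 x 12 mm, screwed to the bench; it carries the grey bench camera at one end, the tilting mirror at the other and the switch box between them. Origin: centre of its underside, on the bench top. Its y axis runs along the board from the mirror towards the camera, x across it, z up.
- lens (a point): Centre of the camera lens (black barrel of 32 mm diameter on a grey 46 mm body), 150 mm above the bench top, 340 mm along the board (+y of the board) from the mirror's pivot and level with it. The camera is fixed and looks level along the board, over the switch box, straight at the pivot; the line from lens to pivot is the centre of its picture.
- pivot (a point): Centre of the mirror's face: the mirror's level hinge line, along the board's x axis, passes through it, 150 mm above the bench top. The mirror is a 78 mm square glass in a black 88 mm frame, between two dark steel uprights with outer faces 62 mm either side of the pivot (black thumb wheels reach 72 mm). The glass must not be touched.
- tilt (a joint): Tilt of the mirror, rad: 0 = upright, glass facing the camera squarely; positive = top of the mirror leaning towards the camera, so that the glass faces downwards by this angle. Range -0.12 to 0.70. A spring of 0.3 N m per rad returns it to near upright (within 0.1 rad) as soon as it is let go. By the law of reflection the camera looks, after the mirror, in a direction that points below the level by twice this value.
- knob_centre (a point): Centre of the red ball knob by which the mirror is tilted: 20 mm diameter, on a steel stem of 7 mm diameter that rises from the top middle of the frame. With the mirror upright it stands 100 mm above the pivot and 6 mm behind the glass (board -y); it swings with the mirror on a circle about the hinge line, with nothing within 45 mm of it but its stem.
- cover_top (a point): Centre of the top face of the white push-on cover (116 mm across the board, 80 mm along it, 15 mm thick). Pressing the cover down by its middle seats it: this point is 66 mm above the bench top when the cover is fully home and up to 6 mm higher when not. The grey box beneath is screwed to the board; its place along the board varies.
- cover (a joint): How far the cover has been pressed down, m: 0 = 6 mm proud, 0.006 = fully home on its stop. It rubs with about 7 N and stays where it is left.
- mark (a point): Centre of the red seat mark, a 16 mm disc on the catch at the back of the cover, on the side that faces the mirror: 44 mm behind the cover's middle towards the mirror, 14.7 mm below the cover's top face. It moves down with the cover.
- view (a point): Not a part, but what the camera reports of its own view: the point on the middle line of its sight 120 mm beyond the mirror's pivot, after reflection. Its y axis points along the reflected line of sight (away from the pivot), x along the hinge line, z square to both. It swings in the upright plane along the board with twice the mirror's tilt.
- masking_tape: Roll of masking tape, 93 mm diameter, 24 mm high, lying flat; bystander. Origin: centre of underside.
- spring_clamp: Black spring clamp with orange pads, 76 x 107 x 19 mm; bystander.
- pliers_comb: Pliers with yellow handles, 55 x 175 x 17 mm; bystander.
- pack_yellow: Yellow carded blister pack, 115 x 75 x 16 mm; bystander.
- combo_wrench: Combination wrench, 174 mm long; bystander.

How it is judged:
On the way:
1. the cover is pressed fully home (within 0.8 mm of its stop) (value of joint cover above 0.0052 m), for 0.2 s.
At the end, for the whole second after the job is handed in: The cover is fully home (within 0.8 mm of its stop); the gripper still holds the red knob (contact above 0.3 N) with the mirror still (below 0.05 rad/s); the camera's reflected line of sight passes less than 12 mm above or below the centre of the red mark (value of joint cover above 0.0052 m and z of mark in the frame of view between -0.012 and 0.012 m and y of mark in the frame of view above -0.07 m and contact force between the fingers and tilt_c4 above 0.3 N and velocity of joint tilt between -0.05 and 0.05 rad/s); the arm keeps its last pose, push and grip.
It fails at once if the glass of the mirror is touched (contact force between the arm and tilt_c3 above 0.5 N).
It fails at once if the glass of the mirror is touched by the fingers (contact force between the fingers and tilt_c3 above 0.5 N).
It fails at once if a thing beside the work is pushed away by more than 30 mm (distance of any of masking_tape, spring_clamp, pliers_comb, pack_yellow, combo_wrench from where it was at the start of the episode above 0.03 m).
It also fails if it takes over 48 s, if anything falls off the work surface, if the arm or the gripper's body presses on something with over 40 N, if the wrist force passes 120 N, or if a joint passes its speed limit or range.

## Working session

There is one attempt and no reset: what is moved stays moved. The work goes in short steps, each a Python script; the robot and the scene stay as the last script left them, time stands still between calls to the robot, and variables do not carry over. Pictures are saved under pics/ and viewed, at most 10 in all, crops included, and the job is handed in when it is done.

```bash
mkdir -p pics; ls
python3 - <<'E'
from cell import bot,cams
import cv2,numpy as np
for c in ("top","side"):
    p,d=cams.camera(c); cv2.imwrite(f"pics/{c}0.png",p)
    k=cams.calibration(c); print(c,k)
    for t in ("board","lens","pivot","tilt","knob_centre","cover_top","cover","mark","masking_tape","spring_clamp","pliers_comb","pack_yellow","combo_wrench"):
        try:
            r=cams.find_in(c,t); print(t,[(np.round(q["xyz"],3).tolist(),round(q["score"],2)) for q in r[:2]])
        except Exception as e: print(t,e)
print(bot.current_ee_rot(),bot.current_t(),bot.current_wrist_force())
E
```

```text
pics
top {'vfov': 43.341053981174895, 'cx': 320.83867048889283, 'cy': 243.95764124427464, 'origin': array([0.3347266 , 0.01691828, 1.58342302]), 'orientation': array([-2.16874401,  2.13838127, -0.11064499])}
board [([0.444, -0.051, 0.009], 0.56), ([0.448, -0.138, 0.075], 0.42)]
lens [([0.444, -0.056, 0.013], 0.55)]
pivot [([0.45, -0.057, 0.013], 0.83)]
tilt [([0.46, -0.274, 0.188], 0.98)]
knob_centre [([0.701, -0.209, 0.004], 0.69), ([0.466, -0.279, 0.192], 0.57)]
cover_top [([0.449, -0.141, 0.074], 0.61)]
cover [([0.446, -0.14, 0.069], 0.89), ([0.302, 0.392, 0.005], 0.44)]
mark [([0.449, -0.14, 0.073], 0.56)]
masking_tape [([0.446, -0.138, 0.07], 0.68), ([0.706, -0.076, 0.025], 0.62)]
spring_clamp [([0.689, -0.349, 0.017], 0.62)]
pliers_comb [([0.333, 0.223, 0.012], 0.9), ([0.69, -0.348, 0.02], 0.44)]
pack_yellow [([0.703, -0.213, 0.002], 0.56)]
combo_wrench [([0.299, 0.391, 0.008], 0.61)]
side {'vfov': 45.11792596092258, 'cx': 321.31441467160573, 'cy': 246.14667072575733, 'origin': array([-0.7781664 ,  0.71846092,  1.03700832]), 'orientation': array([-1.22298167,  2.02886004, -1.14066893])}
board []
lens [([0.434, -0.017, 0.009], 0.83)]
pivot [([0.435, -0.022, 0.01], 0.59)]
tilt [([0.46, -0.281, 0.165], 0.57)]
knob_centre [([0.456, -0.277, 0.164], 0.71), ([0.698, -0.074, 0.026], 0.64)]
cover_top [([0.438, -0.133, 0.068], 0.95), ([0.459, -0.278, 0.164], 0.26)]
cover [([0.435, -0.134, 0.071], 0.93)]
mark [([0.441, -0.136, 0.066], 0.87), ([0.296, 0.406, 0.009], 0.38)]
masking_tape [([0.699, -0.072, 0.021], 0.82)]
spring_clamp [([0.681, -0.345, 0.016], 0.74)]
pliers_comb [([0.293, 0.405, 0.005], 0.58)]
pack_yellow [([0.691, -0.212, -0.002], 0.9), ([0.432, -0.021, 0.009], 0.15)]
combo_wrench [([0.295, 0.402, 0.006], 0.76)]
[-2.87751007e+00 -1.26074905e+00  1.13132581e-04] 1.4 [-0.17633274 -0.54320133  0.30344631]
```

View pics/top0.png

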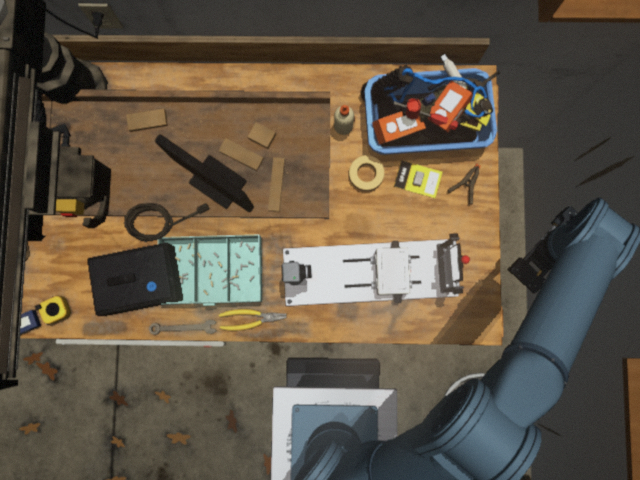

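View pics/side0.png

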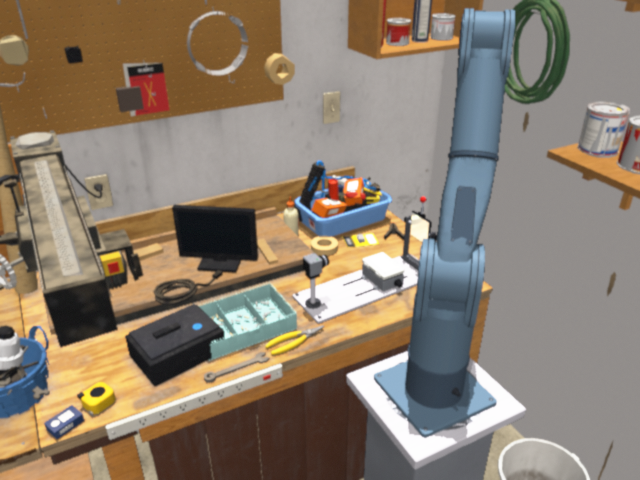

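```bash
cat > h.py <<'E'
from cell import bot,cams
import cv2,numpy as np
from scipy.spatial.transform import Rotation as R
def cloud(c):
    k=cams.calibration(c); p,d=cams.camera(c)
    f=240/np.tan(np.radians(k["vfov"])/2)
    v,u=np.mgrid[:480,:640]
    P=np.stack([(u-k["cx"])/f*d,(v-k["cy"])/f*d,d],-1)@R.from_rotvec(k["orientation"]).as_matrix().T+k["origin"]
    P[d<=0]=np.nan
    return p,P
def red(p):
    b,g,r=[p[...,i].astype(int) for i in range(3)]
    return (r>110)&(g<70)&(b<80)
E
python3 - <<'E'
from h import *
for c in("top","side"):
    p,P=cloud(c); x,y,z=np.moveaxis(P,-1,0)
    roi=(x>.33)&(x<.58)&(y>-.34)&(y<.15)
    m=red(p)&roi&(z>.1); print(c,"red",m.sum(),P[m].mean(0),P[m].max(0),P[m].min(0))
    for n,lo,hi in(("cover",.062,.08),("board",.006,.018),("lensbody",.14,.2)):
        mm=roi&(z>lo)&(z<hi)
        if n=="cover": mm&=(p.min(-1)>130)
        if n=="lensbody": mm&=(y>-.05)
        q=P[mm]; rc=cv2.minAreaRect(q[:,:2].astype(np.float32)*1000); print(n,len(q),rc,"z",np.median(q[:,2]),q[:,2].max(), q.mean(0))
E
```

```text
top red 47 [ 0.4621179  -0.27832991  0.25736964] [ 0.4693188  -0.2712533   0.26520316] [ 0.45405116 -0.28611764  0.25171938]
cover 1455 ((450.3727111816406, -140.54591369628906), (115.68570709228516, 86.57797241210938), 2.870995283126831) z 0.07036544327860916 0.07966400654985883 [ 0.44982224 -0.13937051  0.0704134 ]
board 6583 ((454.77386474609375, -94.68551635742188), (249.05667114257812, 489.14056396484375), 0.06346846371889114) z 0.011877342354894349 0.017998299579658594 [ 0.44780637 -0.06291378  0.01185957]
lensbody 523 ((437.02789306640625, 97.1785888671875), (45.716819763183594, 69.52897644042969), 4.183228015899658) z 0.17137101728445914 0.1817905514919813 [0.4361189  0.09981203 0.1696659 ]
side red 16 [ 0.45917653 -0.2786082   0.25376237] [ 0.46346482 -0.27344762  0.26255932] [ 0.45071107 -0.2888114   0.24707132]
cover 648 ((447.03778076171875, -36.55030822753906), (121.79533386230469, 303.943115234375), 1.0026344060897827) z 0.0700869236293249 0.07983939945978114 [ 0.44168668 -0.12746725  0.06988169]
board 2832 ((455.99871826171875, -83.86837768554688), (247.16476440429688, 461.1554870605469), 0.5032577514648438) z 0.012233385334264546 0.017986549636335836 [ 0.43369131 -0.02451444  0.01215403]
lensbody 393 ((435.0215759277344, 95.77694702148438), (50.945098876953125, 72.92937469482422), 6.745532989501953) z 0.16484047329845097 0.17924035106779868 [0.4258689  0.10451367 0.16217166]
```

```bash
cat >> h.py <<'E'
yb=np.array([-.064,.998,0]); yb/=np.linalg.norm(yb); xb=np.array([yb[1],-yb[0],0]); 
def down(s):
    y=s*xb; z=np.array([0,0,-1.]); return R.from_matrix(np.stack([np.cross(y,z),y,z],1)).as_rotvec()
E
python3 - <<'E'
from h import *
C=np.array([.449,-.14,0])
for s in(1,-1):
    for n,q in(("hi",C+[0,0,.33]),("press",C+[0,0,.064]),("knob",np.array([.46,-.245,.225]))):
        r=bot.inverse_kinematics(q,down(s)); print(s,n,None if r is None else np.round(r,2))
s=min((1,-1),key=lambda s:abs(bot.inverse_kinematics(C+[0,0,.33],down(s))[6]))
print(s); bot.move_ptp(C+[0,-.02,.34],down(s)); bot.grip(0.0)
p,P=cloud("wrist"); cv2.imwrite("pics/w1.png",p); np.save("w1.npy",P); k=cams.calibration("wrist"); print(k["origin"],bot.current_t())
E
```

```text
1 hi [ 0.46  0.11 -0.27  1.81  0.03  1.22  0.24]
1 press [ 0.4   0.47 -0.23  2.09  0.18  0.6   0.1 ]
1 knob [ 0.6   0.3  -0.24  1.84  0.08  1.01  0.39]
-1 hi [-0.77  0.13  1.1   1.87 -0.13  1.22 -2.71]
-1 press [-0.13  0.49  0.41  2.12 -0.34  0.6  -2.55]
-1 knob [ 0.03  0.31  0.46  1.87 -0.16  1.   -2.52]
1
[ 0.44451594 -0.08256633  0.52334012] 4.05
```

View pics/w1.png

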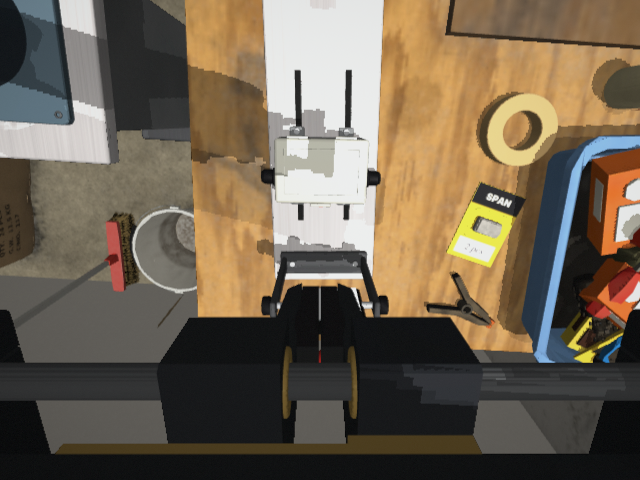

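Run:
```python
from h import *
P=np.load("w1.npy"); p=cv2.imread("pics/w1.png")
for n,(u,v) in {"wL":(268,306),"wR":(382,305)}.items():
    q=P[v-6:v+7,u-4:u+5].reshape(-1,3); q=q[(q[:,2]>.12)&(q[:,2]<.19)]; print(n,len(q),q.mean(0),q.max(0))
q=P[130:210,265:375].reshape(-1,3); q=q[(q[:,2]>.062)&(q[:,2]<.08)]
print(len(q),cv2.minAreaRect(q[:,:2].astype(np.float32)*1000),np.median(q[:,2]),q.mean(0))
# white board edges
z=P[...,2]; m=(np.abs(z-.012)<.006)&(p.min(-1)>90)
for v in(20,60,100,230):
    u=np.where(m[v,240:400])[0]+240; print(v,P[v,u.min()],P[v,u.max()])
```

```text
wL 117 [ 0.39995659 -0.28265749  0.16061982] [ 0.40523751 -0.27602514  0.1673118 ]
wR 117 [ 0.52672905 -0.27349385  0.15997896] [ 0.53189558 -0.26846352  0.16708633]
6144 ((449.9822692871094, -143.62673950195312), (116.11148834228516, 86.1526107788086), 2.7172293663024902) 0.07045653849578079 [ 0.44974772 -0.14128631  0.07025642]
20 [0.36631721 0.03241182 0.00919284] [0.51415596 0.0414007  0.01173538]
60 [ 0.36999291 -0.01313409  0.01120106] [ 0.51841044 -0.00332492  0.00993535]
100 [ 0.37379327 -0.06111006  0.01278868] [ 0.52113871 -0.05147422  0.01134125]
230 [ 0.38635003 -0.23933332  0.01258389] [ 0.53469815 -0.23079394  0.00887853]
```

```bash
sed -i 's/\[-.064,.998,0\]/[-.0735,.9973,0]/' h.py
cat >> h.py <<'E'
PV=np.array([.4633,-.278,.15]); CV=np.array([.4503,-.1403,0])
E
python3 - <<'E'
from h import *
d=down(1)
bot.move_ptp(CV+[0,0,.09],d)
f0=bot.current_wrist_force(); print(f0)
for z,r in((.074,.06),(.068,.02),(.066,.02),(.0645,.02),(.063,.02),(.061,.02)):
    bot.move_linear(CV+[0,0,z],rate=r); bot.hold(.15); f=bot.current_wrist_force()-f0; print(z,bot.current_position()[2],f)
    if f[2]>30: break
bot.hold(.3); print(bot.current_position(),bot.current_wrist_force(),bot.current_t())
E
```

```text
[ 0.70326239 -0.57862391  0.30729444]
0.074 0.07416825570028174 [-0.07851948  1.01551053 -0.3574491 ]
0.068 0.06803782535385208 [-1.14806267  0.57450923 -0.51836772]
0.066 0.06597069441324505 [-1.27338734 -0.42525504 -0.43932764]
0.0645 0.0645013524436428 [ 0.32658734  0.42648042 -0.80057519]
0.063 0.0629933826728066 [-0.8692431  -0.99305943 -0.56809671]
0.061 0.06096955608424279 [-0.15017443  1.38081197  0.78391723]
[ 0.45030317 -0.14031802  0.06100487] [-0.67570168  1.21167603  0.32363015] 8.1
```

Run:
```python
from h import *
print(bot.current_grip_width(),bot.current_grip_force(),bot.current_tau())
p,P=cloud("side"); cv2.imwrite("pics/s2.png",cv2.resize(p[190:340,260:460],(800,600),interpolation=cv2.INTER_CUBIC))
p2,P2=cloud("top"); a=p2[220:320,330:480]; cv2.imwrite("pics/t2.png",cv2.resize(a,(750,500)))
for Q in(P,P2):
    x,y,z=np.moveaxis(Q,-1,0); m=(abs(x-.45)<.05)&(abs(y+.14)<.033)&(z>.055)&(z<.085); print(m.sum(),np.percentile(z[m],[10,50,90]))
```

```text
0.00045066694369265387 0.0 [ 4.42360288e-04 -4.40361822e+01 -1.71797723e+00 -1.58861715e+01
 -3.45232361e-02  2.40057672e-02  6.80534072e-05]
371 [0.06744511 0.07065614 0.07399224]
156 [0.06565045 0.07035168 0.07496133]
```

View pics/s2.png

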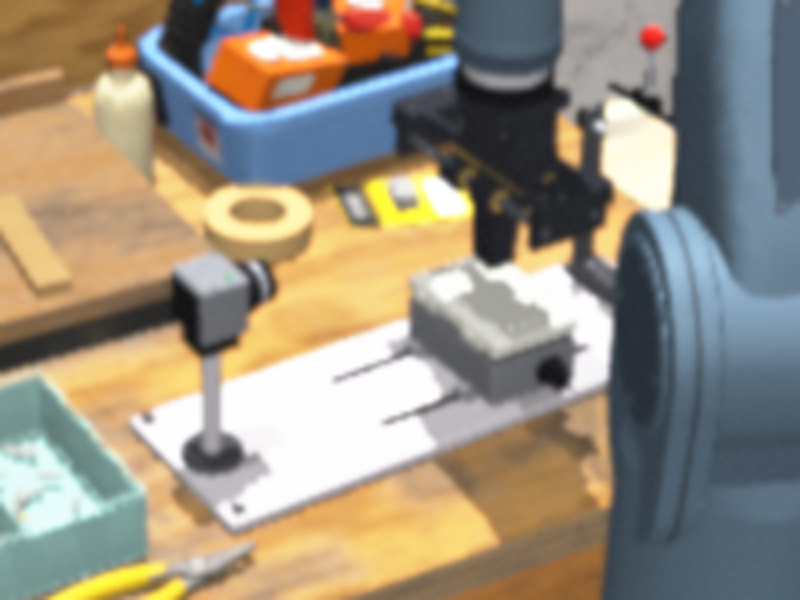

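Run:
```python
from h import *
p,P=cloud("side")
for v in range(236,258,3): print(v,[np.round(P[v,u],3).tolist() for u in(380,384,387)])
p,P=cloud("wrist"); cv2.imwrite("pics/w3.png",p)
print(bot.current_position(),R.from_rotvec(bot.current_ee_rot()).as_matrix().round(3))
```

```text
236 [[0.429, -0.111, 0.187], [0.427, -0.124, 0.185], [0.415, -0.126, 0.19]]
239 [[0.425, -0.109, 0.18], [0.415, -0.116, 0.183], [0.417, -0.128, 0.179]]
242 [[0.429, -0.113, 0.167], [0.412, -0.115, 0.175], [0.406, -0.121, 0.176]]
245 [[0.459, -0.134, 0.134], [0.433, -0.131, 0.149], [0.429, -0.139, 0.149]]
248 [[0.454, -0.131, 0.127], [0.435, -0.132, 0.137], [0.432, -0.141, 0.136]]
251 [[0.453, -0.131, 0.117], [0.438, -0.135, 0.124], [0.432, -0.142, 0.125]]
254 [[0.45, -0.13, 0.108], [0.435, -0.134, 0.115], [0.437, -0.146, 0.111]]
257 [[0.48, -0.151, 0.074], [0.433, -0.134, 0.106], [0.477, -0.175, 0.069]]
[ 0.45033938 -0.14032322  0.06102618] [[-0.073  0.997  0.   ]
 [ 0.997  0.073 -0.   ]
 [-0.     0.    -1.   ]]
```

View pics/w3.png

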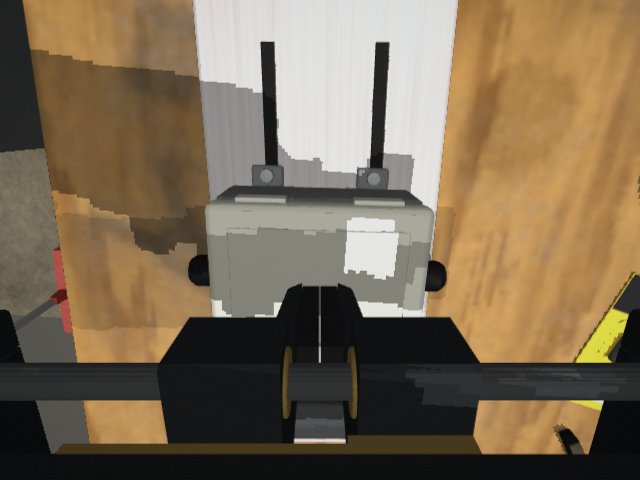

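Run:
```python
from h import *
f0=bot.current_wrist_force(); z=.061; 
while z>.006:
    z-=.003; bot.move_linear(CV+[0,0,z],rate=.03); f=bot.current_wrist_force()-f0
    if f[2]>3: print(z,bot.current_position()[2],f.round(1))
    if f[2]>4: break
print(z,bot.current_t())
```

```text
0.027999999999999976 0.029077574315901217 [-3.5  2.6 18.7]
0.027999999999999976 11.05
```

Run:
```python
from h import *
z=.028
while z>.012:
    z-=.001; bot.move_linear(CV+[0,0,z],rate=.02); bot.hold(.05); f=bot.current_wrist_force(); print(round(z,4),bot.current_position()[2].round(4),f.round(1))
    if f[2]>45: break
bot.hold(.3);print(bot.current_position(),bot.current_wrist_force(),bot.current_t())
p,P=cloud("wrist"); q=P[180:310,205:435].reshape(-1,3); q=q[(q[:,2]>.055)&(q[:,2]<.08)]; print(np.median(q[:,2]))
p,P=cloud("side"); cv2.imwrite("pics/s4.png",cv2.resize(p[215:305,320:440],(800,600),interpolation=cv2.INTER_CUBIC))
```

```text
0.027 0.029 [-8.7  3.  32.3]
0.026 0.0288 [-12.2   3.6  46.8]
[ 0.450323   -0.14035348  0.02883065] [-12.68711798   3.81367731  46.57880014] 11.95
0.06542188428730697
```

View pics/s4.png

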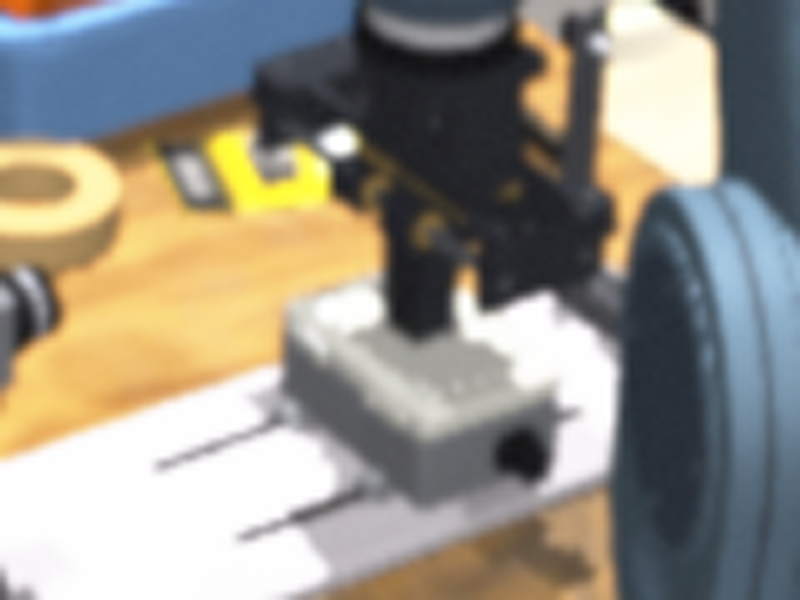

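```bash
cat >> h.py <<'E'
OFF=np.array([0,0,-.037+.0])   # reported TCP lies 37 mm beyond the real tips
def knob(t): return PV+yb*(-.006*np.cos(t)+.1*np.sin(t))+np.array([0,0,.1*np.cos(t)+.006*np.sin(t)])
def cmd(k): return k-[0,0,.019]+OFF
E
python3 - <<'E'
from h import *
d=down(1)
bot.move_linear(CV+[0,0,.08],rate=.15)
bot.move_ptp(CV+[0,0,.25],d); bot.grip(.088)
K=np.array([.462,-.278,.25])
p,P=cloud("side"); x,y,z=np.moveaxis(P,-1,0)
m=red(p)&(z>.2)&(abs(y+.28)<.04)&(abs(x-.46)<.05); print("knob",m.sum(),P[m].mean(0))
bot.move_ptp(cmd(K)+[0,0,.06],d)
p,P=cloud("side"); cv2.imwrite("pics/s5.png",cv2.resize(p[150:270,360:520],(800,600),interpolation=cv2.INTER_CUBIC))
np.save("s5.npy",P)
print(bot.current_position(),bot.current_grip_width(),bot.current_t())
E
```

```text
knob 15 [ 0.45722191 -0.27738712  0.25528405]
[ 0.4622098  -0.27692249  0.25382996] 0.08818646919559342 15.3083
```

View pics/s5.png

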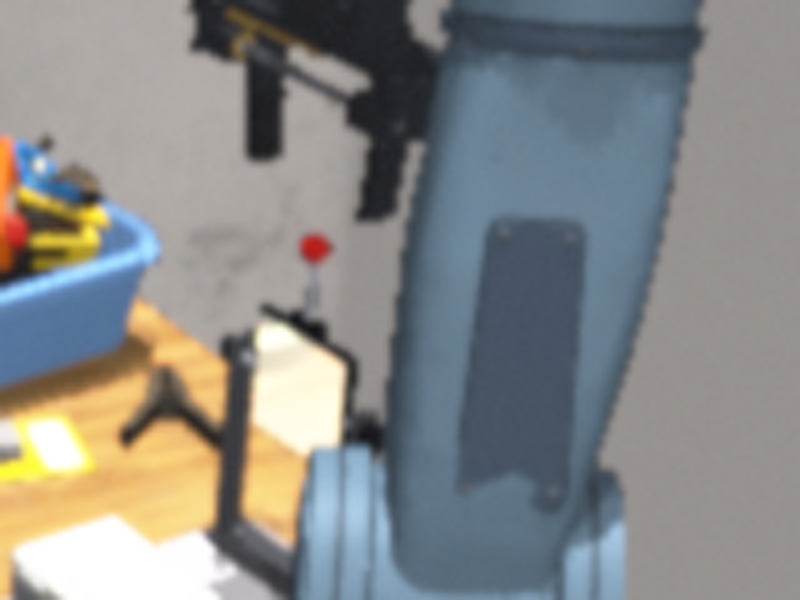

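Run:
```python
from h import *
P=np.load("s5.npy")
for u in(412,413,434,435): print(u,[np.round(P[v,u],3).tolist() for v in ((176,178,180,181) if u<420 else (187,189,191,192,193))])
```

```text
412 [[0.506, -0.267, 0.314], [0.511, -0.272, 0.305], [0.508, -0.27, 0.299], [0.511, -0.273, 0.294]]
413 [[0.505, -0.27, 0.314], [0.504, -0.27, 0.308], [0.506, -0.272, 0.3], [0.5, -0.268, 0.3]]
434 [[0.404, -0.271, 0.32], [0.403, -0.271, 0.314], [0.403, -0.272, 0.307], [0.405, -0.274, 0.302], [0.403, -0.272, 0.301]]
435 [[0.406, -0.276, 0.318], [0.402, -0.274, 0.313], [0.403, -0.275, 0.307], [0.405, -0.278, 0.302], [0.404, -0.277, 0.299]]
```

Run:
```python
from h import *
K=np.array([.462,-.277,.25])
bot.move_linear(cmd(K)-[0,0,.001],rate=.1); print(bot.current_wrist_force())
bot.grip(.0,grasp_force=20)
print(bot.current_grip_width(),bot.current_grip_force(),bot.current_wrist_force(),bot.current_position(),bot.current_t())
p,P=cloud("side"); cv2.imwrite("pics/s6.png",cv2.resize(p[170:270,370:500],(780,600),interpolation=cv2.INTER_CUBIC))
```

```text
[-0.56949546  0.15855524  0.26010573]
0.017370030782882132 19.651271738111973 [ 1.3657326   0.26906542 -0.45245233] [ 0.46224667 -0.27701749  0.19309864] 17.1333
```

View pics/s6.png

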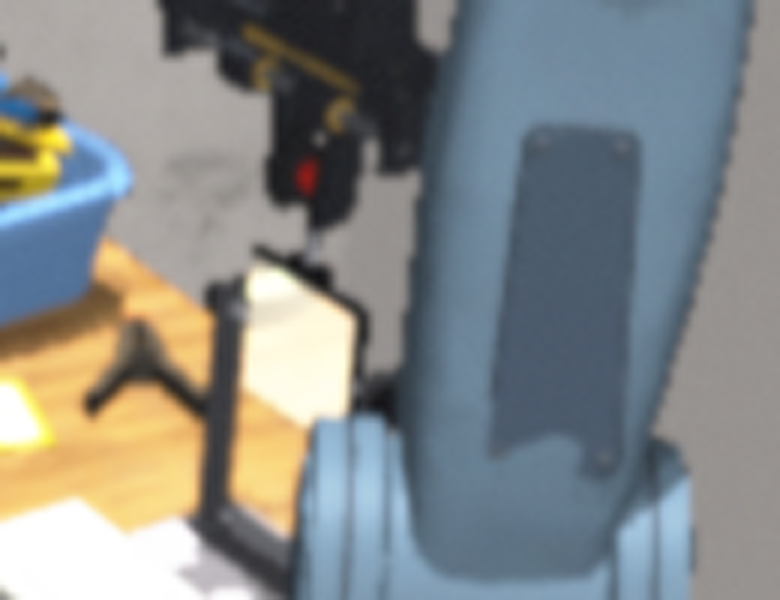

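```bash
cat >> h.py <<'E'
def glass():
    p,P=cloud("side"); q=P-PV; a,b,z=q@xb,q@yb,q[...,2]
    m=(abs(a)<.036)&(np.hypot(b,z)<.045)&(p.mean(-1)>90)
    A=np.c_[z[m],a[m],np.ones(m.sum())]; w=np.ones(m.sum(),bool)
    for _ in range(5):
        s=np.linalg.lstsq(A[w],b[m][w],rcond=None)[0]; r=abs(A@s-b[m]); w=r<.006
    return m.sum(),w.sum(),"t",np.arctan(s[0]),"skew",s[1],"off",s[2]
E
python3 - <<'E'
from h import *
print(glass())
p0=bot.current_position(); t0=.04
for t in(.13,.22,.31,.405): bot.move_linear(p0+knob(t)-knob(t0),rate=.06)
bot.hold(.3)
print(glass(),bot.current_position()-p0,bot.current_grip_width(),bot.current_grip_force(),bot.current_wrist_force(),bot.current_t())
p,P=cloud("side"); cv2.imwrite("pics/s7.png",cv2.resize(p[170:270,370:500],(780,600),interpolation=cv2.INTER_CUBIC))
E
```

```text
(np.int64(352), np.int64(345), 't', np.float64(0.021525399798665086), 'skew', np.float64(-0.01320923415044066), 'off', np.float64(-0.001301027460458862))
(np.int64(244), np.int64(241), 't', np.float64(0.3738890295623806), 'skew', np.float64(0.001969745293181154), 'off', np.float64(-0.001584843991320603)) [-0.00247903  0.03553055 -0.00575862] 0.01765092430034623 19.39246717840433 [ 1.87901995 -0.43112865  3.91016284] 18.7917
```

View pics/s7.png

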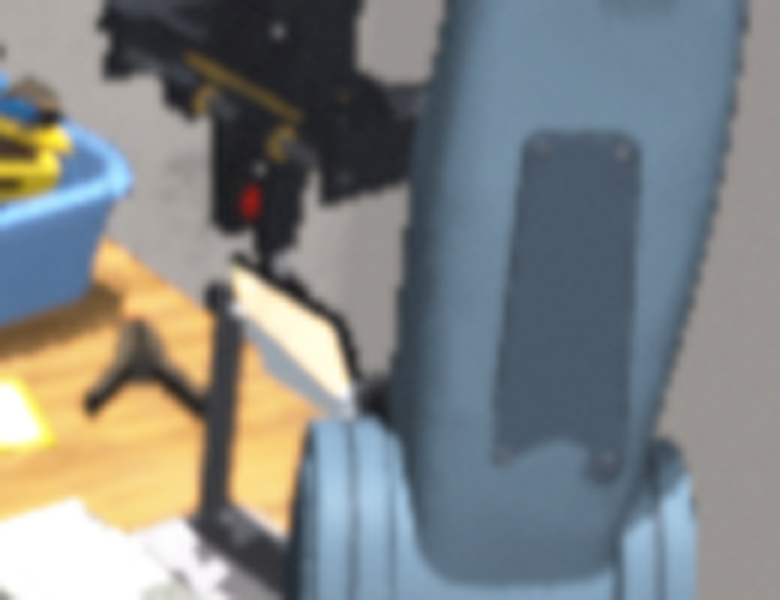

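Run:
```python
from h import *
g=[glass() for _ in range(4)]; print([round(x[3],3) for x in g])
p0=bot.current_position(); bot.move_linear(p0+knob(.400)-knob(.380),rate=.03); bot.hold(.4)
g=[glass() for _ in range(4)]; print([(round(x[3],3),round(x[6+1],4)) for x in g])
p,P=cloud("top"); x,y,z=np.moveaxis(P,-1,0); m=(abs(x-.45)<.045)&(abs(y+.125)<.018)&(z>.05)&(z<.085); print(m.sum(),np.median(z[m]))
print(bot.current_grip_force(),bot.current_wrist_force(),bot.current_t())
```

```text
[np.float64(0.384), np.float64(0.374), np.float64(0.382), np.float64(0.375)]
[(np.float64(0.4), np.float64(-0.0016)), (np.float64(0.398), np.float64(-0.0015)), (np.float64(0.4), np.float64(-0.0017)), (np.float64(0.408), np.float64(-0.0017))]
501 0.06604768411202921
19.447532705962658 [ 0.72429696 -1.07426001  3.32698992] 19.9417
```

Tilt reads about 0.401, which is the target, and the cover top is at 0.066, so it is home.

```bash
python3 -c "
from cell import bot
bot.hold(.5); print(bot.finish_job())"
```

```text
the job is handed in; nothing more can be done
None
```

I pressed the cover fully home (top measured at 66 mm) and handed the job in with the gripper still holding the red knob. The mirror tilt measured about 0.40 rad, which is the angle I calculated to centre the mark; I haven't seen a judging result.

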